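# Finish the slat stack, then hold the sprung curing-box cover at its marked angle

## Task

Take the two pine slats off the cover of the curing box and lay them flat on the started slat stack as its next crosswise layer: across the two top slats, each straight above one of the two parallel slats of the lowest layer. Then lift the box's sprung cover by its crossbar until it is parallel to the brass pointer on the side of the box, and finish holding it there: do not let go, the program ends with the gripper still holding the cover still at that angle. Leave the pointer where it is set and do not disturb the glue bottle or the pliers.

Things in the scene. Friction and masses are not known exactly. Their poses are not given: they have to be found in the camera images.
- box: Plywood curing box, 170 mm deep (x) x 260 mm wide (y) x 84 mm high, fixed to the desk; its place and yaw vary. Origin: centre of its underside; x points from its front to the hinged far side, z up. A sheet-metal cover closes it: cover top at 90 mm above the origin, covering the box from edge to edge (overhanging 8 mm at the front). A steel scale arc stands on its right (-y) side, 136 mm from the middle, up to 65 mm above the cover.
- cover (a joint): Hinge of the box's cover, rad: 0 closed, grows as the front edge rises, at most 1.0. A spring plus its weight pull it shut: about 0.8 N m closed and 1.0 N m at 0.6 rad, so about 5 to 7 N upward at the crossbar; it snaps shut if let go.
- cover_grip (a point): Centre of the cover's black crossbar, a T-handle: bar 32 mm long along the box's y, 18 mm thick, on an 11 mm stem, its centre 34 mm above the cover's top and 145 mm in front of the hinge line. Pinched on its two ends it can turn between the fingers as the cover tilts. Axes turn with the cover: x to the hinge, z up from the cover.
- cover_hinge (a point): Middle of the cover's hinge line, which runs along the box's y, 85 mm behind the box's middle and 87 mm above its underside; axes as the box. The crossbar's centre moves about it: closed it lies at x -145, z +37 mm from it.
- pointer (a joint): Angle of the brass pointer that marks where the cover shall stand, rad, same axis, zero and sense as joint cover (cover at the mark when the two are equal). Set at 0.3 to 0.6; do not move it.
- pointer_tip (a point): Front tip of the brass pointer, 102 mm from the hinge line, 142 mm to the right (-y) of the box's middle; the bar is 8 mm wide. Its x axis runs along the pointer to the hinge, parallel to point cover_grip's x when the cover is at the mark.
- stack: Started slat stack, fixed to the desk; its place and yaw vary. A 156 x 156 x 6 mm plywood board with two layers of slats as large as the loose ones: lowest layer two slats along its y at x = +50 and -50 mm, next layer two slats along its x at y = +50 and -50 mm. Origin: centre of the board's underside.
- stack_top (a point): Centre of the stack at the height of its present top face, 34 mm above the desk; axes as the stack. The two new slats belong along its y at x = +50 and -50 mm, their centres 7 mm above this point; either slat in either place.
- slat_a_mid (a point): Loose pine slat, 150 x 24 x 14 mm, 35 g (may vary), starts lying flat on the closed cover beside the crossbar, roughly front to back. Centre of the slat, half-way up; x along its length, z up. Starts on the box's left (+y) half.
- slat_b_mid (a point): Loose pine slat, 150 x 24 x 14 mm, 35 g (may vary), starts lying flat on the closed cover beside the crossbar, roughly front to back. Centre of the slat, half-way up; x along its length, z up. Starts on the box's right (-y) half.
- slat_a: The same slat; origin at the centre of its underside.
- slat_b: The same slat; origin at the centre of its underside.
- glue_bottle: Bystander: white glue bottle with orange nozzle, 47 mm across, 148 mm high, upright at the right; origin under its centre.
- pliers: Bystander: long-nose pliers with red handles, 192 mm long, lying at the left; origin under the centre.
Mind the look-alikes: they are no part of the job. What is shaped like the slat_b but blue is not meant.

How it is judged (in metres and radians):
On the way, in this order (a step that is already met when the one before it is completed fails the run):
1. both slats lie on the stack as its next crosswise layer, let go (((x of slat_a_mid in the frame of stack_top between 0.03 and 0.07 m and y of slat_a_mid in the frame of stack_top between -0.03 and 0.03 m and z of slat_a_mid in the frame of stack_top between 0.002 and 0.012 m and angle between the x axis of each of slat_a_mid, slat_b_mid and the y axis of stack_top, either way round below 0.2 rad and angle between each of slat_a_mid, slat_b_mid's own z axis and vertical below 0.1 rad and x of slat_b_mid in the frame of stack_top between -0.07 and -0.03 m and y of slat_b_mid in the frame of stack_top between -0.03 and 0.03 m and z of slat_b_mid in the frame of stack_top between 0.002 and 0.012 m) or (x of slat_a_mid in the frame of stack_top between -0.07 and -0.03 m and y of slat_a_mid in the frame of stack_top between -0.03 and 0.03 m and z of slat_a_mid in the frame of stack_top between 0.002 and 0.012 m and angle between the x axis of each of slat_a_mid, slat_b_mid and the y axis of stack_top, either way round below 0.2 rad and angle between each of slat_a_mid, slat_b_mid's own z axis and vertical below 0.1 rad and x of slat_b_mid in the frame of stack_top between 0.03 and 0.07 m and y of slat_b_mid in the frame of stack_top between -0.03 and 0.03 m and z of slat_b_mid in the frame of stack_top between 0.002 and 0.012 m)) and contact force between each of slat_a, slat_b and the fingers below 0.2 N and linear speed of each of slat_a, slat_b below 0.02 m/s), for 0.2 s.
2. the cover is raised to the pointer's angle and held there (angle between the x axis of cover_grip and the x axis of pointer_tip, either way round below 0.07 rad and value of joint cover above 0.2 rad and contact force between cover and the fingers above 1 N), for 0.5 s.
At the end, for the whole second after the job is handed in: The fingers alone hold the cover still within 0.07 rad of the pointer's angle (over 1 N); both slats rest flat across the stack's top slats, square within 0.2 rad, one on each side, 30 to 70 mm from the middle, centred lengthways within 30 mm (all of step 2 and ((x of slat_a_mid in the frame of stack_top between 0.03 and 0.07 m and y of slat_a_mid in the frame of stack_top between -0.03 and 0.03 m and z of slat_a_mid in the frame of stack_top between 0.002 and 0.012 m and angle between the x axis of each of slat_a_mid, slat_b_mid and the y axis of stack_top, either way round below 0.2 rad and angle between each of slat_a_mid, slat_b_mid's own z axis and vertical below 0.1 rad and x of slat_b_mid in the frame of stack_top between -0.07 and -0.03 m and y of slat_b_mid in the frame of stack_top between -0.03 and 0.03 m and z of slat_b_mid in the frame of stack_top between 0.002 and 0.012 m) or (x of slat_a_mid in the frame of stack_top between -0.07 and -0.03 m and y of slat_a_mid in the frame of stack_top between -0.03 and 0.03 m and z of slat_a_mid in the frame of stack_top between 0.002 and 0.012 m and angle between the x axis of each of slat_a_mid, slat_b_mid and the y axis of stack_top, either way round below 0.2 rad and angle between each of slat_a_mid, slat_b_mid's own z axis and vertical below 0.1 rad and x of slat_b_mid in the frame of stack_top between 0.03 and 0.07 m and y of slat_b_mid in the frame of stack_top between -0.03 and 0.03 m and z of slat_b_mid in the frame of stack_top between 0.002 and 0.012 m)) and linear speed of each of slat_a, slat_b below 0.02 m/s and velocity of joint cover between -0.1 and 0.1 rad/s and contact force between cover and slat_a below 0.2 N and contact force between cover and slat_b below 0.2 N and contact force between cover and glue_bottle below 0.2 N and contact force between cover and pliers below 0.2 N); the arm keeps its last pose, push and grip.
It fails at once if the brass pointer is moved (distance of pointer_tip from where it was at the start of the episode above 0.008 m).
It fails at once if the glue bottle or pliers are disturbed (distance of any of glue_bottle, pliers from where it was at the start of the episode above 0.03 m).
It also fails if it takes over 67 s, if anything falls off the work surface, if the arm or the gripper's body presses on something with over 40 N, if the wrist force passes 120 N, or if a joint passes its speed limit or range.

## Robot

A 6-joint arm with a two-finger parallel gripper is mounted at the origin on the work surface; the furniture and walls round the work are solid. World frame = base frame: x ahead of the robot, y to its left, z up, the work surface at z = 0. Lengths are in mm, angles in rad, forces in N, time in s.
With the tool pointing down it reaches from about 275 to 750 mm from the base axis. Payload 10.2 kg.
Tool frame: the origin (TCP) lies midway between the tips of the shut fingers; the grasp point (between the pads) lies 19 mm behind it; z points along the fingers, x is the direction in which the jaws open and shut, and the axes are right-handed (so a half turn about z gives the same grasp; the last joint's range is limited). The gripper opens to 85 mm and grips with 20 to 120 N. Pads are 22 mm wide; open, the fingers measure 114 mm over their backs; the gripper's body (76 mm by 85 mm) begins 54 mm behind the grasp point. The pads swing forward as they close: fully open they stand 13 mm farther back than shut.
Start: joints at [-1.329, 0.313, 1.498, -0, 1.331, -0.223], TCP at [235.317, -469.316, 231.294] pointing down, gripper open.
Joint ranges: [-2.94, 2.94], [-0.97, 2.17], [0.19, 2.56], [-1.23, 4.37], [0.02, 3.11], [-2.88, 2.88]. Speed limits (rad/s): [2.39, 2.39, 3.01, 3.14, 3.14, 3.14].

## Interface

Orientations are given as [roll, pitch, yaw] about the fixed x, y, z axes, in that order (R = Rz(yaw) Ry(pitch) Rx(roll)).
In Python, from station import ctrl gives the robot as it stands. The module is installed in compiled form; this text tells all that it offers.
- The arm moves only by the tool arm_command, never from a script. Its argument "plan" is a list of rows, each a list of 3 entries, a list of its own where there are three numbers: the shift along the tool's x, y, z in mm, then the turn about the tool's z in degrees, then the opening in per cent of the stroke, from 0 (shut) to 100 (fully open). A call has 1 to 20 rows; each row shifts and turns the commanded pose from where the row before left it, along the tool's axes as they then stand; what a row does not reach is not made up. A row lasts 1/8 s, in which the tool goes at most 62.5 mm and 10.7 degrees, less where a joint would pass 70% of its speed; a pose out of reach is approached as far as the arm can. A call is refused whole if a number of a shift passes 62.5 or a number of a turn 10.7, either way. A call with a gripper value outside its range is refused whole. The fingers move at their own pace and stop on an object; the grip force is fixed at half the most. Time passes only in rows, so rows that do not move let the fingers close. It gives the time, the measured TCP pose, the force and the opening at its end, in the units of the state.
- ctrl.get_obs(): the state, without advancing time (a new reading comes with each control period).
- ctrl.grab_frame(name): name is "scene" or "top" or "wrist"; returns a dict with "img" (400x640x3 uint8, blue, green, red), "z_map" (400x640 float32, mm along the optical axis (not along the pixel's ray), 0 where there is no reading), "vfov" (degrees; the focal length in pixels is half the picture's height over the tangent of half this angle, whatever the lens; pixels are square), "cx", "cy" (the principal point, pixels), "R" (3x3) and "t" (3): a world point X has camera coordinates R X + t. Camera axes: x right, y down, z forward; pixel columns grow to the right and rows downward; lengths in mm; the calibration is good to about 2 mm. A picture is of the moment at which its call begins.
- ctrl.job_done(): hands the job in, once; it reports no verdict.
The state is a dict: "time_s": time; "joint_positions": joint angles; "dq": joint speeds; "joint_efforts": joint torques, N m; "position": TCP position; "tool_rot": TCP orientation; "wrist_force": force on the tool from outside, world axes, zero at the start; "wrist_torque": the same for the moment, N m; "grip_width": finger opening in mm.
Only numpy, scipy, OpenCV 4.12 (cv2) and the standard library are available. Lean on these libraries where they do the work, as an engineer would, in place of code of your own. Each camera call takes 0.05 s, during which the arm holds its last target.

## Working session

There is one attempt and no reset: what is moved stays moved. The work goes in short steps, Python scripts to look and compute and a tool call to move; the robot and the scene stay as the last step left them, time stands still between calls to the robot, and variables do not carry over. Pictures are saved under pics/ and viewed, and the job is handed in when it is done.

Besides the shell and the picture viewer there is one more tool, called after "Call:" as name(argument=value, ...), one argument or row to a line, values as JSON. arm_command: Moves the arm, as the interface text tells. Its arguments: {"type":"object","properties":{"plan":{"type":"array"}},"required":["plan"]}

```bash
mkdir -p pics
cat > h.py <<'E'
import numpy as np, cv2
from station import ctrl
def grab(n,fn=None):
    f=ctrl.grab_frame(n)
    if fn: cv2.imwrite('pics/'+fn,f['img'])
    np.savez('/tmp/'+n+'.npz',**{k:np.array(v) for k,v in f.items()})
    return f
def load(n): return dict(np.load('/tmp/'+n+'.npz'))
def foc(f): return f['img'].shape[0]/2/np.tan(np.radians(float(f['vfov']))/2)
def cloud(f):
    z=f['z_map'];F=foc(f)
    v,u=np.mgrid[:z.shape[0],:z.shape[1]]
    P=np.stack([(u-f['cx'])/F*z,(v-f['cy'])/F*z,z],-1)
    return (P-f['t'])@f['R']
def pix(f,X):
    c=f['R']@np.array(X)+f['t'];F=foc(f)
    return c[:2]/c[2]*F+[f['cx'],f['cy']]
def onplane(f,u,v,z):
    F=foc(f);d=np.array([(u-f['cx'])/F,(v-f['cy'])/F,1])@f['R'];o=-f['R'].T@f['t']
    return o+d*(z-o[2])/d[2]
E
python3 - <<'E'
from h import *
for n in ['scene','top','wrist']:
    f=grab(n,n+'0.png'); print(n,f['vfov'],f['cx'],f['cy'],-f['R'].T@f['t'],f['R'][2])
print(ctrl.get_obs())
E
```

```text
scene 48.725716477610135 318.81657673431476 197.7895815593562 [-204.74222377 1086.67887045 1381.56011828] [ 0.4085287  -0.59904797 -0.68865509]
top 48.90286330052136 310.04700214750164 193.7000562721723 [ 365.19178559   -4.95970438 1616.14382048] [ 0.10787422  0.00915461 -0.9941224 ]
wrist 59.718674346264834 318.37253148799124 199.46020503374947 [ 308.57839851 -431.43505622  373.33376234] [-0.2891167  -0.14436512 -0.94634573]
{'time_s': 0.15, 'joint_positions': array([-1.32937474e+00,  3.13323095e-01,  1.49826590e+00, -6.89476108e-07,
        1.33101626e+00, -2.23391450e-01]), 'dq': array([ 0.00021753, -0.00183425, -0.00320334,  0.0022642 , -0.00161815,
        0.00154151]), 'joint_efforts': array([ 2.18816567e-03, -4.12367034e+01, -2.59795922e+01, -1.26100931e-04,
        3.20297600e-03, -3.44436398e-05]), 'position': array([ 235.27819514, -469.10476247,  230.86445979]), 'tool_rot': array([-3.14136898e+00,  9.87583985e-04, -1.10598301e+00]), 'wrist_force': array([-0.17795783,  0.6688848 , -0.21615747]), 'wrist_torque': array([-0.04440527,  0.03182429, -0.05011803]), 'grip_width': 85.87334815997598}
```

View pics/top0.png

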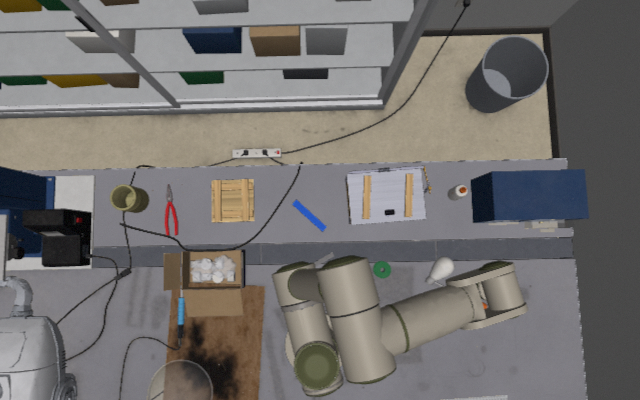

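View pics/scene0.png

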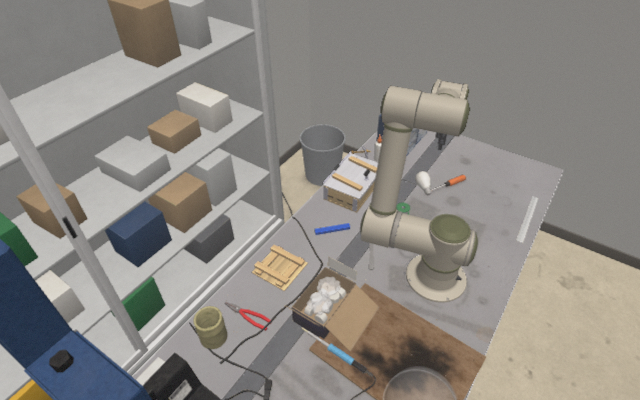

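View pics/wrist0.png

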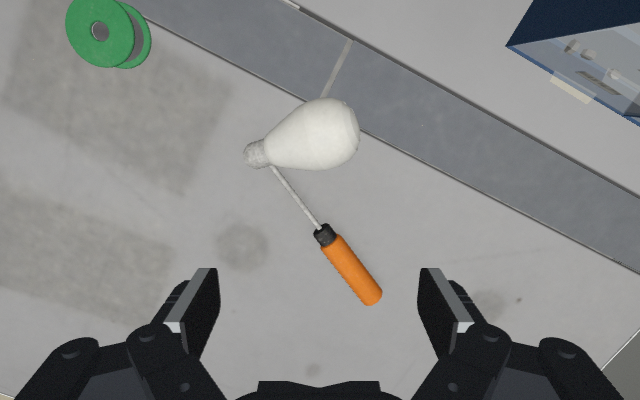

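The top picture shows the box at about (386,195), with pine slats at (366,197) and (409,195), the black crossbar at (389,212) and the pointer and arc at about (427,180). The stack is at (233,200), the blue look-alike at (310,215), the bottle at (461,191) and the pliers at (171,212). The pine-coloured slats on the cover fit the description. The blue one on the desk does not. I'll confirm this in an enlarged crop.

Run:
```python
from h import *
f=load('top')
c=f['img'][155:240,335:475]; cv2.imwrite('pics/cropbox.png',cv2.resize(c,None,fx=5.6,fy=5.6,interpolation=cv2.INTER_CUBIC))
c=f['img'][165:235,195:275]; cv2.imwrite('pics/cropst.png',cv2.resize(c,None,fx=8,fy=8,interpolation=cv2.INTER_CUBIC))
P=cloud(f)
for n,(u,v) in dict(desk=(330,180),cover=(387,185),slatA=(366,197),slatB=(409,195),bar=(389,212),st=(220,200),st2=(232,186),board=(232,200),shelfdesk=(300,245),bottle=(461,191)).items(): print(n,P[v,u].round(1))
```

```text
desk [590.3 -65.1  -1.7]
cover [ 556.3 -260.8   85.7]
slatA [ 513.9 -183.9  103.7]
slatB [ 517.7 -331.9  104.8]
bar [ 458.5 -255.7  135.7]
st [520.8 336.3  32.9]
st2 [572.2 294.5  23.3]
board [522.9 298.6   1.9]
shelfdesk [352.9  50.5  -6.2]
bottle [ 527.  -508.6  112.5]
```

View pics/cropbox.png

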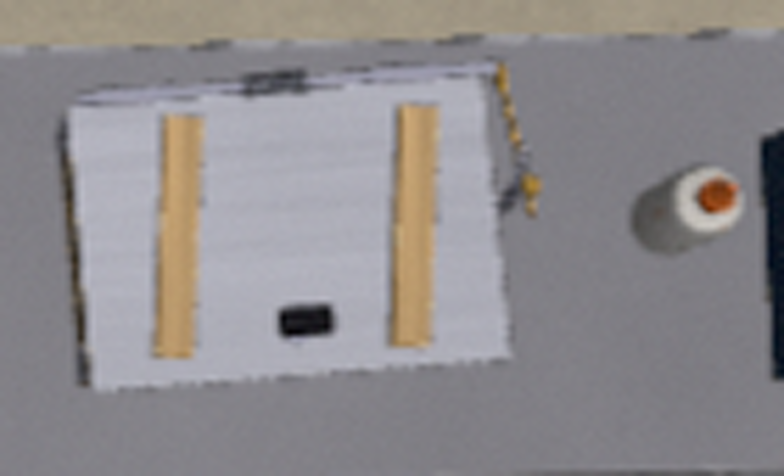

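View pics/cropst.png

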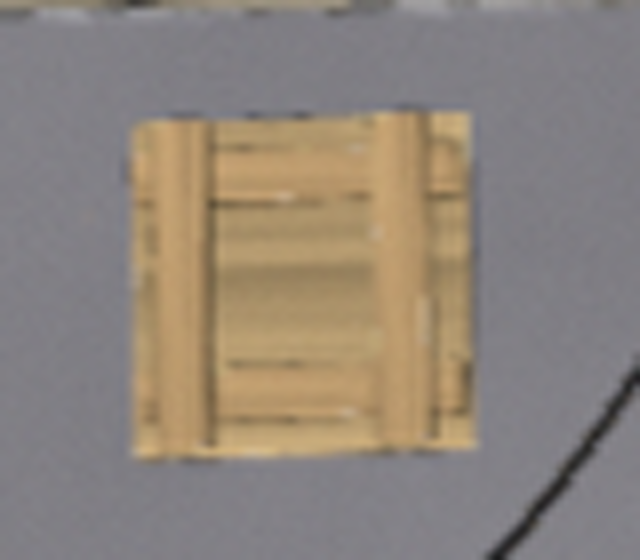

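The crop confirms that both slats on the cover are pine. Slat A has corners at about (165,115), (204,115), (193,357) and (153,357), and slat B at about (400,104), (438,104), (429,346) and (389,346). The black bar lies between them at (306,321). Next I compute positions.

Run:
```python
from h import *
f=load('top')
def cb(pts,o,s,z): return np.array([onplane(f,o[0]+(u+.5)/s-.5,o[1]+(v+.5)/s-.5,z)[:2] for u,v in pts])
for n,p in dict(A=[(165,115),(204,115),(193,357),(153,357)],B=[(400,104),(438,104),(429,346),(389,346)]).items():
    q=cb(p,(335,155),5.6,104); m=q.mean(0); d=q[:2].mean(0)-q[2:].mean(0); print(n,q.round(0).tolist(),m,np.linalg.norm(d),np.arctan2(d[1],d[0]))
q=cb([(279,309),(331,306),(333,334),(281,338)],(335,155),5.6,130);print('bar',q.mean(0),q.round(0).tolist())
q=cb([(70,107),(490,80),(511,356),(93,388)],(335,155),5.6,90);print('cover',q.mean(0),q.round(0).tolist())
for a,b in ((0,1),(3,2)):
    d=q[a]-q[b];print(np.linalg.norm(d),np.arctan2(-d[0],d[1]))
q=cb([(132,125),(470,112),(477,448),(133,458)],(195,165),8,6);print('board',q.mean(0),q.round(0).tolist())
for a,b in ((0,1),(3,2)):
    d=q[a]-q[b];print(np.linalg.norm(d),np.arctan2(-d[0],d[1]))
for p in ([(160,120),(206,120),(206,456),(163,456)],[(373,113),(421,110),(430,446),(384,450)]):
    q=cb(p,(195,165),8,34); d=q[:2].mean(0)-q[2:].mean(0); print('top slat',q.mean(0),np.linalg.norm(d),np.arctan2(d[1],d[0]))
```

```text
A [[590.0, -180.0], [590.0, -204.0], [440.0, -192.0], [441.0, -167.0]] [ 515.13347    -185.65957998] 150.14741965856615 -0.08034237348238764
B [[594.0, -325.0], [594.0, -349.0], [444.0, -336.0], [444.0, -312.0]] [ 518.9669105  -330.52338433] 150.16641924593944 -0.08434847149051192
bar [ 458.65542571 -257.40014615] [[467.0, -241.0], [468.0, -273.0], [451.0, -273.0], [449.0, -242.0]]
cover [ 517.25541187 -256.97395005] [[599.0, -122.0], [610.0, -385.0], [437.0, -390.0], [423.0, -131.0]]
263.0544328942931 0.04377276667108104
258.8789828217019 0.05646331944313032
board [521.82526331 296.22678699] [[598.0, 375.0], [601.0, 219.0], [445.0, 216.0], [444.0, 374.0]]
156.7643873908508 0.017758122638069168
157.89001119887794 0.009080298922521187
top slat [519.18839346 345.03365694] 152.7713653365469 0.00775709521227853
top slat [520.91596357 246.09431473] 153.07426688405752 0.026207455545390685
```

```bash
cat >> h.py <<'E'
from scipy.spatial.transform import Rotation as Ro
def go(target,yaw,o=None):
    o=o or ctrl.get_obs()
    p=o['position'];R=Ro.from_euler('xyz',o['tool_rot']).as_matrix()
    y=o['tool_rot'][2]; dy=(yaw-y+np.pi)%(2*np.pi)-np.pi
    c=np.cos(yaw);s=np.sin(yaw);R2=np.array([[c,s,0],[s,-c,0],[0,0,-1]])
    d=np.array(target)-p
    print('t',round(o['time_s'],2),'pos',p.round(1),'rot',np.round(o['tool_rot'],3),'w',round(o['grip_width'],1),'F',o['wrist_force'].round(1))
    print('turn tool deg',-np.degrees(dy).round(2),'| shift in present tool',(R.T@d).round(1),'| after turn',(R2.T@d).round(1))
E
python3 - <<'E'
from h import *
go((515,-186,231),-1.653)
E
```

```text
t 0.15 pos [ 235.3 -469.1  230.9] rot [-3.141e+00  1.000e-03 -1.106e+00] w 85.9 F [-0.2  0.7 -0.2]
turn tool deg 31.34 | shift in present tool [-1.277e+02 -3.769e+02  1.000e-01] | after turn [-3.051e+02 -2.555e+02 -1.000e-01]
```

Call:
arm_command(
  plan=[
    [[0,0,-5],10.4,100],
    [[0,0,-5],10.4,80],
    [[0,0,-5],10.5,60],
    [[-25.5,-21.5,0],0,50],
    [[-25.5,-21.5,0],0,50],
    [[-25.5,-21.5,0],0,50],
    [[-25.5,-21.5,0],0,50],
    [[-25.5,-21.5,0],0,50],
    [[-25.5,-21.5,0],0,50],
    [[-25.5,-21.5,0],0,50],
    [[-25.5,-21.5,0],0,50],
    [[-25.5,-21.5,0],0,50],
    [[-25.5,-21.5,0],0,50],
    [[-25.5,-21.5,0],0,50],
    [[-24.5,-19,0],0,50],
    [[0,0,0],0,50],
    [[0,0,0],0,50],
  ],
)

```text
time_s: 2.28
position: [514.4, -186.5, 246.1]
tool_rot: [3.141, 0.0, -1.652]
wrist_force: [-0.2, 0.7, 0.4]
grip_width: 43.0
```

Run:
```python
from h import *
f=grab('wrist','w1.png'); go((515,-186,231),-1.653)
```

```text
t 2.33 pos [ 514.3 -186.7  246.2] rot [ 3.141 -0.    -1.653] w 42.6 F [-0.  -0.1 -0.4]
turn tool deg -0.0 | shift in present tool [-0.8 -0.6 15.2] | after turn [-0.8 -0.6 15.2]
```

View pics/w1.png

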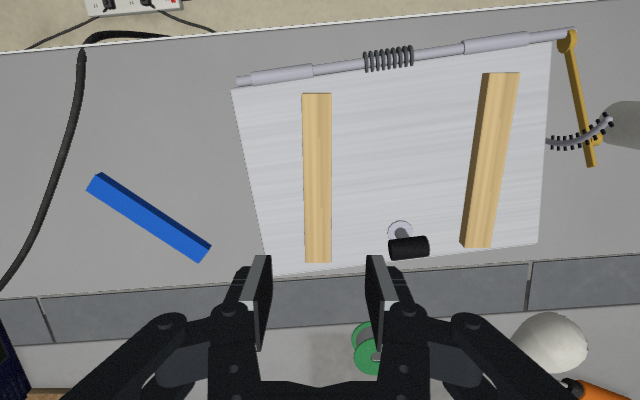

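Slat A's top face spans about (302,94) to (331,262), slat B's is about (490,160), the bar is at (408,247), and the brass pointer runs from (567,45) to (592,165). The blue bar lies on the desk at (148,217). I'll refine with depth.

```bash
cat >> h.py <<'E'
def slatfit(f,box,zr):
    P=cloud(f);img=f['img'].astype(int)
    m=(P[...,2]>zr[0])&(P[...,2]<zr[1])&(f['z_map']>0)&(img[...,2]-img[...,0]>35)
    x0,x1,y0,y1=box
    m&=(P[...,0]>x0)&(P[...,0]<x1)&(P[...,1]>y0)&(P[...,1]<y1)
    m=cv2.morphologyEx(m.astype(np.uint8),cv2.MORPH_OPEN,np.ones((3,3)))>0
    q=P[m]; r=cv2.minAreaRect(q[:,:2].astype(np.float32))
    b=cv2.boxPoints(r); e=[b[1]-b[0],b[2]-b[1]]; L=max(e,key=np.linalg.norm); W=min(e,key=np.linalg.norm)
    print('n',len(q),'ctr',np.round(r[0],1),'LxW',np.linalg.norm(L).round(1),np.linalg.norm(W).round(1),'yaw',np.arctan2(L[1],L[0]).round(3),'z',np.median(q[:,2]).round(1))
E
python3 - <<'E'
from h import *
f=load('wrist')
slatfit(f,(400,640,-230,-140),(98,112))
slatfit(f,(400,640,-370,-290),(98,112))
P=cloud(f);img=f['img'].astype(int)
print(P[150,260],P[180,380],P[242,408])
m=(P[...,2]>118)&(P[...,0]<520)&(P[...,2]<150)&(img.max(-1)<70)&(P[...,1]<-225)&(P[...,1]>-300)
q=P[m];print('bar',q.min(0),q.max(0))
# pointer
hsv=cv2.cvtColor(f['img'],cv2.COLOR_BGR2HSV)
m=(hsv[...,1]>110)&(hsv[...,0]>12)&(hsv[...,0]<30)&(P[...,1]<-360)&(P[...,2]>70)
q=P[m]; print(len(q)); 
for i in np.argsort(q[:,0])[::max(1,len(q)//25)]: print(q[i].round(1))
E
```

```text
n 4695 ctr [ 512.5 -185. ] LxW 149.8 23.7 yaw -0.073 z 103.8
n 5428 ctr [ 515.9 -330. ] LxW 149.0 25.3 yaw -0.076 z 103.7
[ 543.57715594 -138.06842183   89.97454635] [ 508.34242297 -240.71038821   90.2309565 ] [ 464.33244764 -256.4876058   127.68999605]
bar [ 449.28054699 -271.91008152  118.66740404] [ 466.79959217 -240.98869109  134.05382442]
1421
[ 515.9 -396.9  125. ]
[ 521.8 -394.8  125.5]
[ 525.9 -395.4  126.8]
[ 530.  -394.6  123.8]
[ 533.4 -399.3  123.7]
[ 537.  -395.7  124.8]
[ 541.3 -393.2  116.9]
[ 546.7 -393.8  117.9]
[ 550.7 -391.5  118.1]
[ 554.8 -394.   115.8]
[ 559.1 -393.4  112.5]
[ 563.3 -392.7  107.1]
[ 567.6 -392.3  102.2]
[ 572.2 -392.1  103.7]
[ 576.  -391.1  107.5]
[ 580.4 -391.1  102.3]
[ 584.9 -391.2   96.4]
[ 589.3 -390.1   99.4]
[ 593.9 -389.9   96.5]
[ 598.2 -390.1   96.3]
[ 602.3 -389.2   90.9]
[ 605.  -388.5   84.3]
[ 607.4 -387.9   83.5]
[ 609.5 -391.2   96.6]
[ 611.5 -388.7   78.8]
[ 615.4 -391.2   94.2]
```

Call:
arm_command(
  plan=[
    [[-1.3,0.9,30],0,50],
    [[0,0,30],0,50],
    [[0,0,30],0,50],
    [[0,0,25],0,50],
    [[0,0,18],0,50],
    [[0,0,12],0,50],
    [[0,0,9],0,50],
    [[0,0,0],0,50],
    [[0,0,0],0,0],
    [[0,0,0],0,0],
    [[0,0,0],0,0],
    [[0,0,0],0,0],
    [[0,0,0],0,0],
  ],
)

```text
time_s: 3.95
position: [514.3, -185.0, 93.1]
tool_rot: [-3.14, -0.001, -1.652]
wrist_force: [-2.1, -0.0, 5.8]
grip_width: 22.6
```

Call:
arm_command(
  plan=[
    [[0,0,-12],0,0],
    [[0,0,-28],0,0],
    [[0,0,-35],0,0],
    [[0,0,-35],0,0],
    [[-20,-1,0],0,0],
    [[-36,-1,0],0,0],
    [[-36,-1,0],0,0],
    [[-36,-1,0],0,0],
    [[-36,-2,0],0,0],
    [[-36,-2,0],0,0],
    [[-36,-2,0],0,0],
    [[-36,-1,0],0,0],
    [[-36,-1,0],0,0],
    [[-36,-1,0],0,0],
    [[-36,-1,0],0,0],
    [[-36,-1,0],0,0],
    [[-36,-1,0],0,0],
    [[-36,-1,0],0,0],
    [[-22,0,0],0,0],
    [[0,0,0],0,0],
  ],
)

```text
time_s: 6.45
position: [571.4, 323.8, 201.2]
tool_rot: [3.14, -0.0, -1.65]
wrist_force: [-0.4, -0.5, -0.8]
grip_width: 22.1
```

Call:
arm_command(
  plan=[
    [[0,0,0],-9.6,0],
    [[0,0,0],-9.6,0],
    [[0,0,0],-9.6,0],
    [[0,0,0],-9.6,0],
    [[0,0,0],-9.6,0],
    [[0,0,0],-9.6,0],
    [[0,0,0],-9.6,0],
    [[0,0,0],-9.6,0],
    [[0,0,0],-9.6,0],
    [[0,0,0],-9.2,0],
    [[0,0,0],0,0],
    [[0,0,0],0,0],
  ],
)

```text
time_s: 7.95
position: [572.3, 321.8, 202.2]
tool_rot: [3.141, 0.0, 0.013]
wrist_force: [-0.7, -0.4, -0.5]
grip_width: 22.0
```

Run:
```python
from h import *
f=grab('wrist','w2.png'); go((570.5,297,38),0.015)
g=grab('top','t2.png');c=g['img'][150:240,180:340]; cv2.imwrite('pics/t2c.png',cv2.resize(c,None,fx=5,fy=5,interpolation=cv2.INTER_CUBIC))
```

```text
t 8.0 pos [572.4 321.9 202.2] rot [3.141 0.    0.014] w 22.3 F [-0.2  0.  -0.3]
turn tool deg -0.08 | shift in present tool [ -2.2  24.9 164.2] | after turn [ -2.2  24.9 164.2]
```

View pics/w2.png

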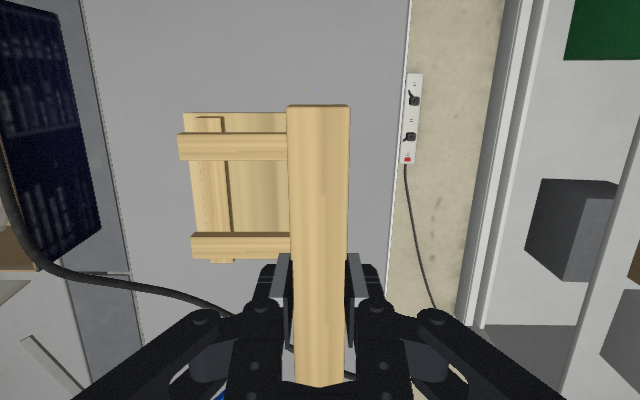

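View pics/t2c.png

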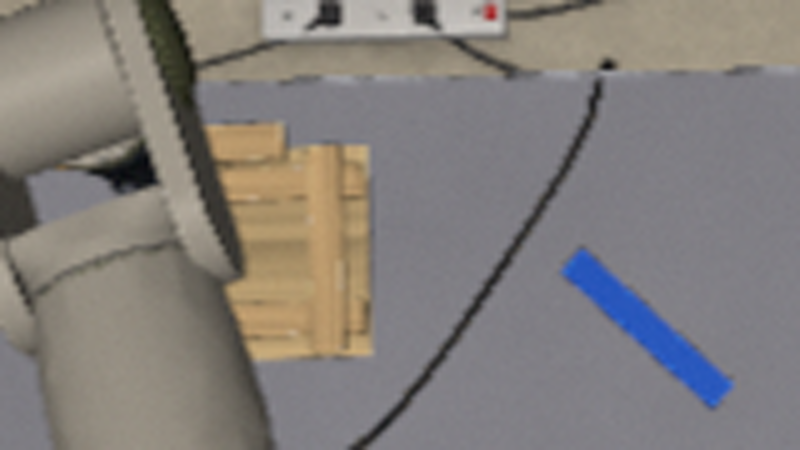

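Call:
arm_command(
  plan=[
    [[-1.1,12.5,5],0,0],
    [[-1.1,12.4,20],0,0],
    [[0,0,30],0,0],
    [[0,0,30],0,0],
    [[0,0,30],0,0],
    [[0,0,22],0,0],
    [[0,0,12],0,0],
    [[0,0,7],0,0],
    [[0,0,4],0,0],
    [[0,0,0],0,0],
    [[0,0,2],0,0],
    [[0,0,2],0,0],
    [[0,0,0],0,0],
  ],
)

```text
time_s: 9.68
position: [570.6, 297.2, 38.2]
tool_rot: [3.142, 0.0, 0.016]
wrist_force: [-0.8, -0.6, -0.7]
grip_width: 22.4
```

Run:
```python
from h import *
go((570.5,297,37.5),0.015)
f=grab('scene');x,y=pix(f,(520,296,34)).astype(int);print(x,y)
cv2.imwrite('pics/s3.png',cv2.resize(f['img'][y-50:y+50,x-65:x+65],None,fx=6,fy=6,interpolation=cv2.INTER_CUBIC))
```

```text
t 9.68 pos [570.6 297.2  38.2] rot [3.142 0.    0.016] w 22.4 F [-0.8 -0.6 -0.7]
turn tool deg 0.07 | shift in present tool [-0.1  0.2  0.7] | after turn [-0.1  0.2  0.7]
279 262
```

View pics/s3.png

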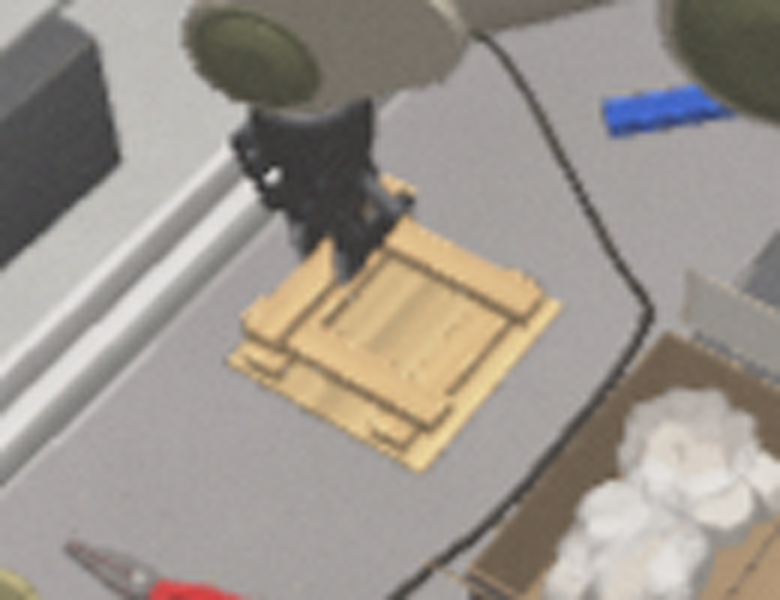

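The slat sits across the stack's far side, about (330,260) in the crop, and no contact is felt yet. I'll go down another 1.5 mm, release and lift.

Call:
arm_command(
  plan=[
    [[0,0,1],0,0],
    [[0,0,0.8],0,0],
    [[0,0,0],0,0],
    [[0,0,0],0,20],
    [[0,0,0],0,45],
    [[0,0,0],0,45],
    [[0,0,0],0,45],
  ],
)

```text
time_s: 10.6
position: [570.6, 297.2, 36.3]
tool_rot: [3.142, 0.0, 0.016]
wrist_force: [0.8, -0.2, 0.7]
grip_width: 38.2
```

Call:
arm_command(
  plan=[
    [[0,0,-10],0,45],
    [[0,0,-25],0,45],
    [[0,0,-40],0,45],
    [[0,0,-45],0,45],
    [[0,0,-45],0,45],
    [[0,0,-20],0,45],
    [[0,0,0],0,45],
    [[0,0,0],0,45],
  ],
)

```text
time_s: 11.6
position: [570.3, 297.1, 220.3]
tool_rot: [3.141, 0.002, 0.016]
wrist_force: [0.8, 1.1, -0.1]
grip_width: 38.3
```

Run:
```python
from h import *
go((516.5,-330.2,220),-1.647)
f=grab('wrist','w4.png')
slatfit(f,(540,610,200,400),(42,56))
slatfit(f,(420,540,200,275),(27,40))
slatfit(f,(420,540,310,380),(27,40))
```

```text
t 11.6 pos [570.3 297.1 220.3] rot [3.141e+00 2.000e-03 1.600e-02] w 38.3 F [ 0.8  1.1 -0.1]
turn tool deg 95.3 | shift in present tool [-63.9 626.3   0.8] | after turn [6.296e+02 5.900e+00 3.000e-01]
n 4020 ctr [569.7 297.1] LxW 149.8 24.0 yaw -1.543 z 47.9
n 2138 ctr [492.9 248.3] LxW 94.4 24.3 yaw 0.016 z 33.9
n 2777 ctr [492. 348.] LxW 96.0 23.6 yaw 0.014 z 33.9
```

View pics/w4.png

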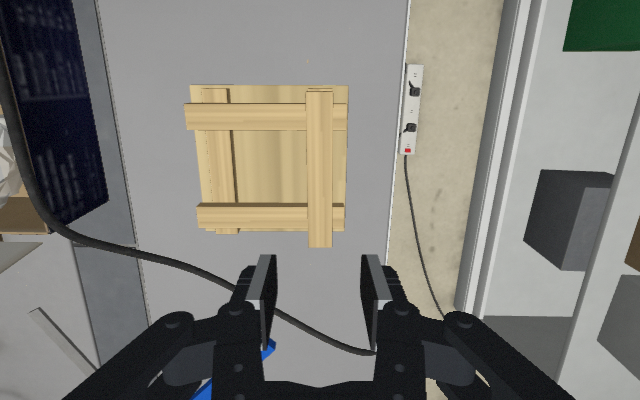

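The first slat lies at (569.7,297.1), square and with its top at z = 48. The stack centre is (520.7,298.2). Now slat B.

Call:
arm_command(
  plan=[
    [[0,0,0],9.6,45],
    [[0,0,0],9.6,45],
    [[0,0,0],9.6,45],
    [[0,0,0],9.6,45],
    [[0,0,0],9.6,45],
    [[0,0,0],9.6,45],
    [[0,0,0],9.6,45],
    [[0,0,0],9.6,45],
    [[0,0,0],9.6,45],
    [[0,0,0],8.9,45],
    [[20,0.3,0],0,45],
    [[36,0.3,0],0,45],
    [[36,0.3,0],0,45],
    [[36,0.3,0],0,45],
    [[36,0.3,0],0,45],
    [[36,0.3,0],0,45],
    [[36,0.3,0],0,45],
    [[36,0.3,0],0,45],
    [[36,0.3,0],0,45],
    [[36,0.3,0],0,45],
  ],
)

```text
time_s: 14.15
position: [540.9, -46.6, 220.5]
tool_rot: [3.14, 0.0, -1.647]
wrist_force: [0.6, 0.3, 0.2]
grip_width: 38.8
```

Call:
arm_command(
  plan=[
    [[36,0.3,0],0,45],
    [[36,0.3,0],0,45],
    [[36,0.3,0],0,45],
    [[36,0.3,0],0,45],
    [[36,0.3,0],0,45],
    [[36,0.3,0],0,45],
    [[36,0.3,0],0,45],
    [[22,0.3,0],0,45],
    [[10,0,0],0,45],
    [[0,0,0],0,45],
    [[0,0,0],0,45],
  ],
)

```text
time_s: 15.52
position: [517.7, -327.5, 221.6]
tool_rot: [3.142, 0.0, -1.646]
wrist_force: [-0.6, -0.2, 0.3]
grip_width: 38.2
```

Run:
```python
from h import *
f=grab('wrist','w5.png')
go((516.5,-330.2,92.5),-1.647)
slatfit(f,(400,640,-370,-290),(98,112))
```

```text
t 15.57 pos [ 517.7 -327.6  221.6] rot [-3.142  0.    -1.646] w 38.5 F [0.1 0.7 0.7]
turn tool deg 0.06 | shift in present tool [  2.7   1.  129.1] | after turn [  2.7   1.  129.1]
n 5528 ctr [ 515.8 -330.4] LxW 149.4 23.7 yaw -0.077 z 103.7
```

View pics/w5.png

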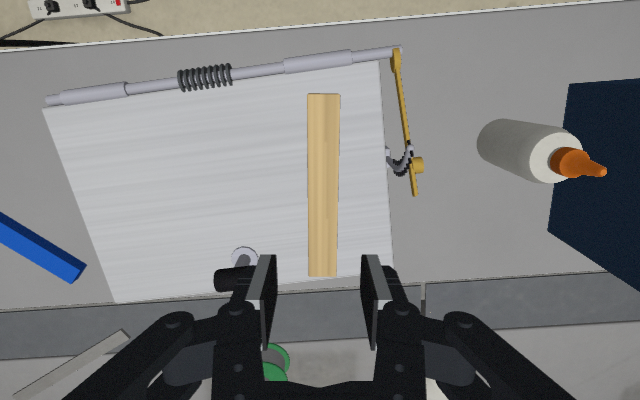

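Call:
arm_command(
  plan=[
    [[1.4,10.7,0],0,45],
    [[1.4,10.7,10],0,45],
    [[0,0,25],0,45],
    [[0,0,28],0,45],
    [[0,0,25],0,45],
    [[0,0,18],0,45],
    [[0,0,12],0,45],
    [[0,0,8],0,45],
    [[0,0,3],0,45],
    [[0,0,0],0,45],
    [[0,0,0],0,0],
    [[0,0,0],0,0],
    [[0,0,0],0,0],
    [[0,0,0],0,0],
    [[0,0,0],0,0],
  ],
)

```text
time_s: 17.45
position: [496.1, -329.9, 93.1]
tool_rot: [-3.141, -0.001, -1.647]
wrist_force: [-0.7, 1.5, 6.0]
grip_width: 22.0
```

Call:
arm_command(
  plan=[
    [[0,0,-12],0,0],
    [[0,0,-28],0,0],
    [[0,0,-38],0,0],
    [[0,0,-38],0,0],
    [[-12,1,0],0,0],
    [[-24,3,0],0,0],
    [[-36,4.2,0],0,0],
    [[-36,4.2,0],0,0],
    [[-36,4.2,0],0,0],
    [[-36,4.2,0],0,0],
    [[-36,4.2,0],0,0],
    [[-36,4.2,0],0,0],
    [[-36,4.2,0],0,0],
    [[-36,4.2,0],0,0],
    [[-36,4.2,0],0,0],
    [[-36,4.2,0],0,0],
    [[-36,4.2,0],0,0],
    [[-36,4.2,0],0,0],
    [[-36,4.2,0],0,0],
    [[-36,4.2,0],0,0],
  ],
)

```text
time_s: 19.95
position: [473.5, 214.9, 207.8]
tool_rot: [3.14, -0.0, -1.647]
wrist_force: [0.2, 0.0, -0.2]
grip_width: 21.8
```

Call:
arm_command(
  plan=[
    [[-36,4.2,0],0,0],
    [[-20,3,0],0,0],
    [[-8,1,0],0,0],
    [[0,0,0],-9.6,0],
    [[0,0,0],-9.6,0],
    [[0,0,0],-9.6,0],
    [[0,0,0],-9.6,0],
    [[0,0,0],-9.6,0],
    [[0,0,0],-9.6,0],
    [[0,0,0],-9.6,0],
    [[0,0,0],-9.6,0],
    [[0,0,0],-9.6,0],
    [[0,0,0],-8.8,0],
    [[0,0,0],0,0],
    [[0,0,0],0,0],
  ],
)

```text
time_s: 21.82
position: [471.0, 277.7, 208.4]
tool_rot: [3.141, 0.0, 0.011]
wrist_force: [-1.1, -0.4, 0.1]
grip_width: 22.4
```

Run:
```python
from h import *
go((471,278.2,36.5),0.015)
f=grab('wrist','w6.png')
slatfit(f,(420,530,180,400),(130,175))
```

```text
t 21.82 pos [471.  277.7 208.4] rot [3.141 0.    0.011] w 22.4 F [-1.1 -0.4  0.1]
turn tool deg -0.21 | shift in present tool [  0.   -0.5 171.9] | after turn [ -0.   -0.5 171.9]
n 0 ctr [0. 0.] LxW 0.0 0.0 yaw 0.0 z nan
  return _methods._mean(a, axis=axis, dtype=dtype,
  ret = ret.dtype.type(ret / rcount)
```

View pics/w6.png

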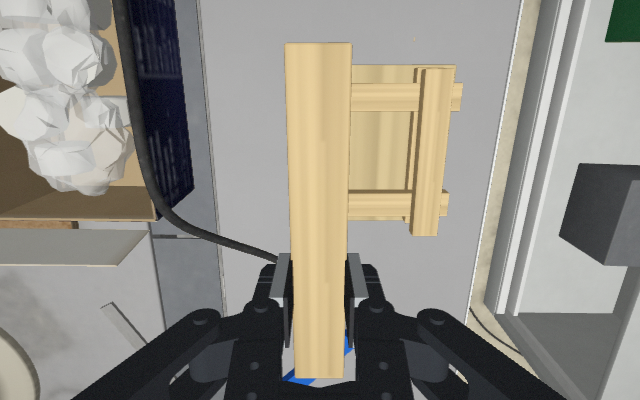

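Run:
```python
from h import *
f=load('wrist')
slatfit(f,(420,530,180,400),(205,230))
```

```text
n 19403 ctr [469.4 299.1] LxW 149.5 24.4 yaw -1.559 z 218.8
```

Call:
arm_command(
  plan=[
    [[1,-0.5,15],0,0],
    [[0,0,28],0,0],
    [[0,0,32],0,0],
    [[0,0,32],0,0],
    [[0,0,28],0,0],
    [[0,0,16],0,0],
    [[0,0,9],0,0],
    [[0,0,5],0,0],
    [[0,0,3],0,0],
    [[0,0,2],0,0],
    [[0,0,1.6],0,0],
    [[0,0,0],0,0],
    [[0,0,0],0,20],
    [[0,0,0],0,45],
    [[0,0,0],0,45],
    [[0,0,0],0,45],
  ],
)

```text
time_s: 23.88
position: [472.1, 278.5, 36.8]
tool_rot: [3.142, 0.0, 0.015]
wrist_force: [0.5, 0.9, -0.3]
grip_width: 38.4
```

Call:
arm_command(
  plan=[
    [[0,0,-10],0,45],
    [[0,0,-25],0,45],
    [[0,0,-40],0,45],
    [[0,0,-45],0,45],
    [[0,0,-45],0,45],
    [[0,0,-30],0,45],
    [[0,0,0],0,45],
    [[0,0,0],0,45],
  ],
)

```text
time_s: 24.88
position: [471.7, 278.3, 231.2]
tool_rot: [3.141, 0.001, 0.014]
wrist_force: [0.8, -0.1, -1.1]
grip_width: 38.4
```

Run:
```python
from h import *
go((458.5,-256.8,220),-1.52)
f=grab('wrist','w7.png')
slatfit(f,(540,610,200,400),(42,56))
slatfit(f,(430,510,200,400),(42,56))
```

```text
t 24.88 pos [471.7 278.3 231.2] rot [3.141e+00 1.000e-03 1.400e-02] w 38.4 F [ 0.8 -0.1 -1.1]
turn tool deg 87.92 | shift in present tool [-20.9 534.9  11.4] | after turn [533.8  40.3  11.2]
n 4154 ctr [569.6 297.1] LxW 149.9 25.0 yaw -1.545 z 47.9
n 4037 ctr [470.8 299.9] LxW 149.8 24.0 yaw -1.551 z 47.9
```

View pics/w7.png

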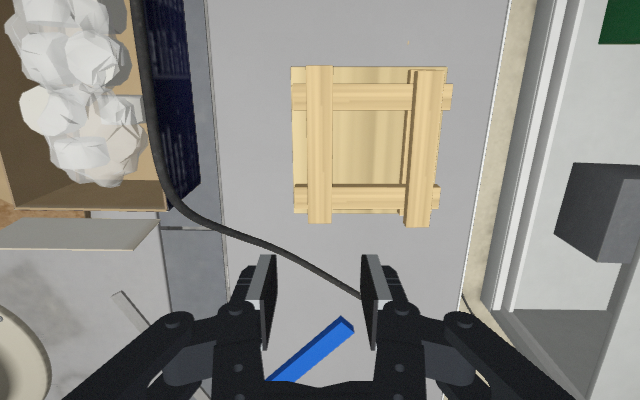

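Both slats lie flat and square on the stack. Next is the crossbar.

Call:
arm_command(
  plan=[
    [[0,0,0],9.8,60],
    [[0,0,0],9.8,60],
    [[0,0,0],9.8,60],
    [[0,0,0],9.8,60],
    [[0,0,0],9.8,60],
    [[0,0,0],9.8,60],
    [[0,0,0],9.8,60],
    [[0,0,0],9.8,60],
    [[0,0,0],9.5,60],
    [[20,2,0],0,60],
    [[36,2.7,0],0,60],
    [[36,2.7,0],0,60],
    [[36,2.7,0],0,60],
    [[36,2.7,0],0,60],
    [[36,2.7,0],0,60],
    [[36,2.7,0],0,60],
    [[36,2.7,0],0,60],
    [[36,2.7,0],0,60],
    [[36,2.7,0],0,60],
  ],
)

```text
time_s: 27.3
position: [462.4, -68.3, 231.4]
tool_rot: [3.141, 0.0, -1.516]
wrist_force: [0.0, -0.0, -0.5]
grip_width: 51.3
```

Call:
arm_command(
  plan=[
    [[36,2.7,0],0,60],
    [[36,2.7,0],0,60],
    [[36,2.7,0],0,60],
    [[36,2.7,0],0,60],
    [[28,2.6,0],0,60],
    [[14,1,0],0,60],
    [[4,0,0],0,60],
    [[0,0,0],0,60],
    [[0,0,0],0,60],
  ],
)

```text
time_s: 28.42
position: [458.8, -256.2, 232.0]
tool_rot: [-3.142, 0.0, -1.518]
wrist_force: [-0.0, -0.1, 0.7]
grip_width: 51.1
```

Run:
```python
from h import *
go((458.5,-256.8,112),-1.52)
f=grab('wrist','w8.png')
g=grab('scene','s8.png'); x,y=pix(g,(520,-390,120)).astype(int);print(x,y)
cv2.imwrite('pics/s8c.png',cv2.resize(g['img'][y-35:y+65,x-80:x+50],None,fx=6,fy=6,interpolation=cv2.INTER_CUBIC))
```

```text
t 28.43 pos [ 458.8 -256.2  232. ] rot [-3.142  0.    -1.518] w 51.1 F [-0.  -0.1  0.7]
turn tool deg 0.1 | shift in present tool [  0.6   0.4 120. ] | after turn [  0.6   0.4 120. ]
368 152
```

View pics/w8.png

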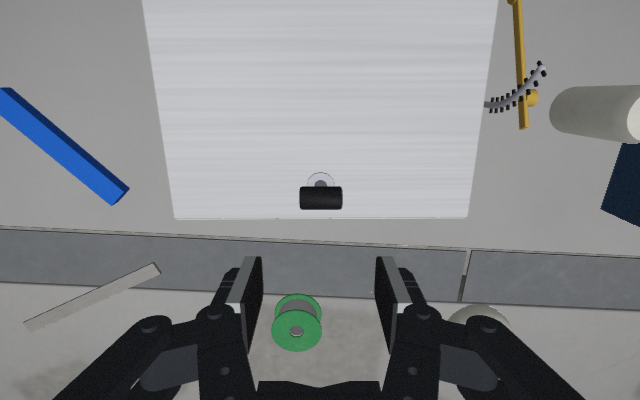

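View pics/s8c.png

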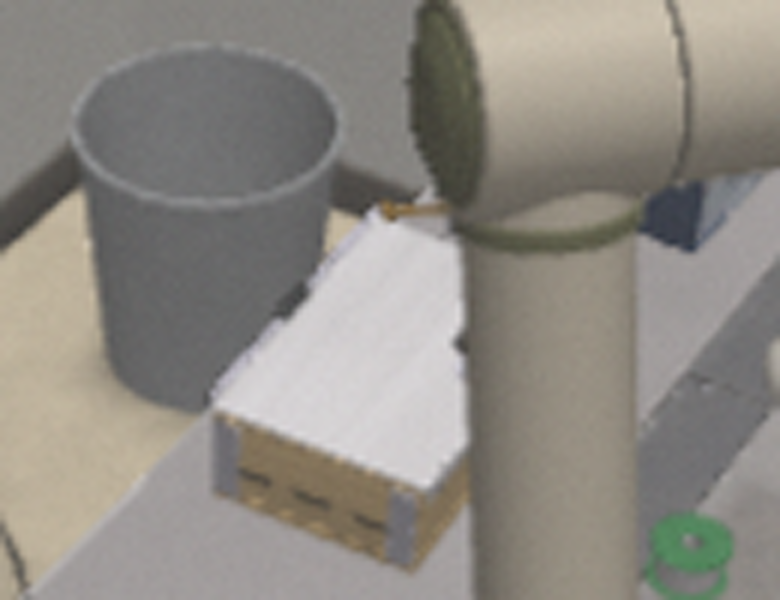

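Wrist view: the crossbar is at (321,198), the pointer runs from (513,0) to its tip at (525,128), and the cover's front corners are (175,219) and (468,217). Measuring the pointer angle.

Run:
```python
from h import *
f=load('wrist')
P=cloud(f);img=f['img'].astype(int)
# cover plane outline
m=(abs(P[...,2]-90)<6)&(img.min(-1)>120)&(P[...,0]<560)&(P[...,0]>400)
q=P[m]; print('cover z',np.median(q[:,2]))
a=onplane(f,175,219,90);b=onplane(f,468,217.5,90);d=(a-b)[:2];print('front edge',a,b,np.linalg.norm(d),'yaw',np.arctan2(-d[0],d[1]), (a+b)/2)
m=(P[...,2]>112)&(img.max(-1)<70)&(P[...,2]<145)
n,l,s,c=cv2.connectedComponentsWithStats(m.astype(np.uint8))
i=l[198,321]; q=P[l==i]; print('bar',q.min(0),q.max(0), cv2.minAreaRect(q[:,:2].astype(np.float32)))
hsv=cv2.cvtColor(f['img'],cv2.COLOR_BGR2HSV)
m=(hsv[...,1]>120)&(hsv[...,0]>12)&(hsv[...,0]<30)&(P[...,1]<-360)&(P[...,2]>70)&(f['z_map']>0)
v,u=np.where(m);print(u.min(),u.max(),v.min(),v.max())
q=P[m]
yaw=0.05;ex=np.array([np.cos(yaw),np.sin(yaw),0])
s_=q@ex; ey=np.array([-np.sin(yaw),np.cos(yaw),0])
print('lateral',np.percentile(q@ey,[2,50,98]))
bins=np.arange(s_.min(),s_.max(),6)
for b in bins:
    k=(s_>=b)&(s_<b+6)
    if k.sum()>3: print(round(b+3,1),k.sum(),np.percentile(q[k,2],[10,50,90]).round(1),np.median(q[k]@ey).round(1))
cv2.imwrite('pics/w8c.png',cv2.resize(f['img'][0:140,460:570],None,fx=4.2,fy=4.2,interpolation=cv2.INTER_CUBIC))
```

```text
cover z 89.77307292476132
front edge [ 419.00026306 -131.58435549   90.        ] [ 434.06330905 -388.72556087   90.        ] 257.5820157921843 yaw 0.058512021853051877 [ 426.53178606 -260.15495818   90.        ]
bar [ 449.57703593 -272.78644303  118.98656166] [ 466.58052219 -241.71597959  134.37001894] ((458.1372985839844, -257.34381103515625), (15.964179039001465, 30.550325393676758), 3.15594482421875)
507 537 0 129
lateral [-427.54502629 -420.10731738 -418.55727195]
498.8 72 [125.4 129.  131.6] -420.3
504.8 79 [122.6 127.3 129.5] -420.2
510.8 106 [120.9 124.3 126.8] -420.6
516.8 133 [123.  124.8 125.9] -423.9
522.8 37 [113.7 122.8 125. ] -425.7
528.8 72 [111.6 115.8 118.3] -420.1
534.8 80 [109.5 114.  115.8] -420.0
540.8 78 [106.7 111.4 113.7] -420.0
546.8 78 [105.  109.  111.1] -419.8
552.8 80 [102.3 106.  108.5] -419.9
558.8 77 [ 98.5 103.4 105.8] -419.9
564.8 78 [ 96.5 100.7 102.9] -419.8
570.8 74 [ 94.   97.9 100.6] -419.7
576.8 79 [90.9 95.5 97.6] -419.7
582.8 60 [84.5 90.6 95.3] -419.1
```

View pics/w8c.png

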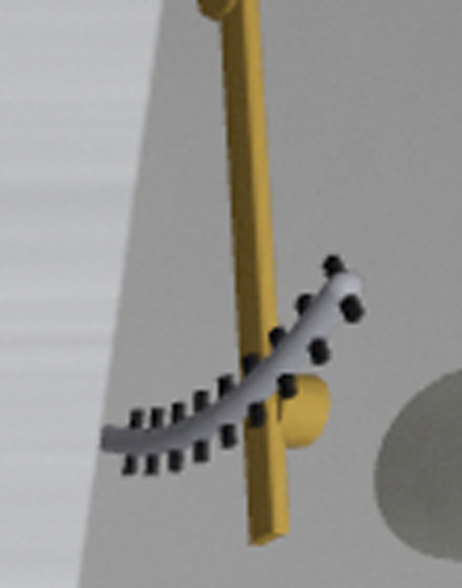

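The pointer angle comes out at about 0.41 rad from the slope of its top face, and about 0.40 from the tip position. Descending on the bar.

Call:
arm_command(
  plan=[
    [[1,0.6,12],0,60],
    [[0,0,26],0,60],
    [[0,0,30],0,60],
    [[0,0,25],0,60],
    [[0,0,18],0,60],
    [[0,0,11],0,60],
    [[0,0,6],0,60],
    [[0,0,2],0,60],
    [[0,0,0],0,60],
    [[0,0,0],0,0],
    [[0,0,0],0,0],
    [[0,0,0],0,0],
    [[0,0,0],0,0],
    [[0,0,0],0,0],
  ],
)

```text
time_s: 30.28
position: [458.3, -257.7, 102.3]
tool_rot: [-3.141, 0.0, -1.519]
wrist_force: [-2.0, 3.5, 5.6]
grip_width: 30.7
```

Run:
```python
from h import *
go((458.5,-256.8,102),-1.516)
print(ctrl.get_obs()['wrist_torque'])
f=grab('wrist','w9.png')
r=np.hypot(145,37);p0=np.arctan2(37,145)
for t in np.arange(0.0,.45,.041): print(round(t,3),(145-r*np.cos(p0+t)).round(1),(r*np.sin(p0+t)-37).round(1))
```

```text
t 30.27 pos [ 458.3 -257.7  102.3] rot [-3.141  0.    -1.519] w 30.7 F [-2.   3.5  5.6]
turn tool deg -0.2 | shift in present tool [-0.9 -0.3  0.3] | after turn [-0.9 -0.3  0.3]
[0.50192142 0.21582372 0.07584518]
0.0 0.0 0.0
0.041 1.6 5.9
0.082 3.5 11.8
0.123 5.6 17.5
0.164 8.0 23.2
0.205 10.6 28.7
0.246 13.4 34.2
0.287 16.4 39.5
0.328 19.6 44.7
0.369 23.1 49.8
0.41 26.8 54.7
```

View pics/w9.png

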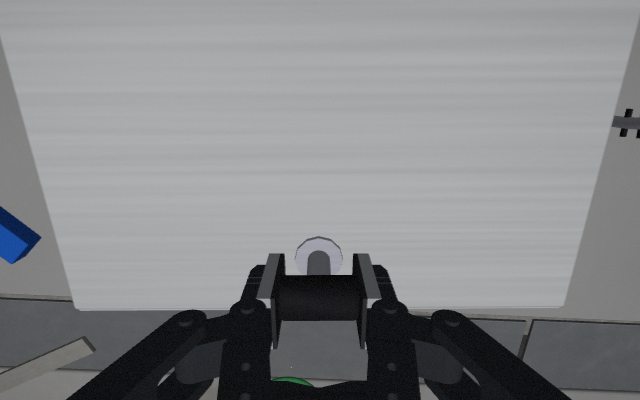

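Call:
arm_command(
  plan=[
    [[0,-0.8,-2.9],0,0],
    [[0,-0.8,-3.0],0,0],
    [[0,-0.9,-2.9],0,0],
    [[0,-1.0,-3.0],0,0],
    [[0,-1.0,-2.9],0,0],
    [[0,-1.1,-2.8],0,0],
    [[0,-1.2,-2.9],0,0],
    [[0,-1.2,-2.8],0,0],
    [[0,-1.3,-2.8],0,0],
    [[0,-1.3,-2.7],0,0],
    [[0,0,0],0,0],
  ],
)

```text
time_s: 31.7
position: [468.6, -257.2, 130.7]
tool_rot: [3.141, 0.001, -1.52]
wrist_force: [-4.5, 3.5, -9.6]
grip_width: 30.8
```

Run:
```python
from h import *
go((458.5,-256.8,102),-1.516)
print(ctrl.get_obs()['wrist_torque'])
f=grab('wrist','w10.png')
```

```text
t 31.7 pos [ 468.6 -257.2  130.7] rot [ 3.141e+00  1.000e-03 -1.520e+00] w 30.8 F [-4.5  3.5 -9.6]
turn tool deg -0.21 | shift in present tool [-0.9 10.1 28.7] | after turn [-0.9 10.1 28.7]
[0.43842789 1.12428184 0.03422451]
```

View pics/w10.png

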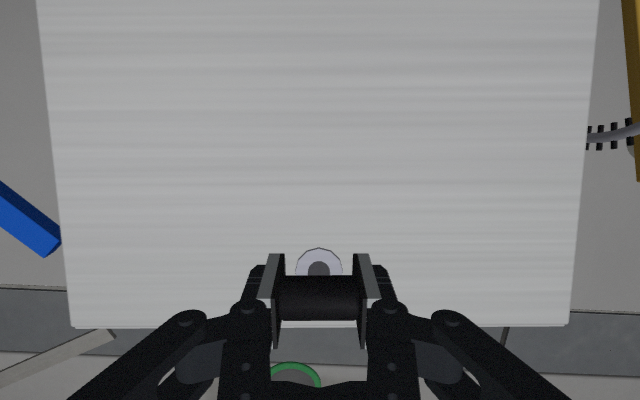

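The cover is rising and the bar is held. Fit the cover plane for its tilt, then finish the lift.

```bash
cat >> h.py <<'E'
def tilt(f):
    P=cloud(f);img=f['img'].astype(int)
    m=np.zeros(P.shape[:2],bool);m[10:225,110:550]=1
    m&=(img.min(-1)>120)&(f['z_map']>0)
    q=P[m];c=np.median(q,0)
    for _ in range(4):
        A=np.c_[q[:,:2]-c[:2],np.ones(len(q))];k=np.linalg.lstsq(A,q[:,2]-c[2],rcond=None)[0]
        r=abs(A@k-q[:,2]+c[2]);q=q[r<max(2,2.5*np.median(r))]
    print('tilt',np.arctan(np.hypot(*k[:2])),'grad dir',np.arctan2(-k[1],-k[0]),'resid',np.median(r),len(q))
E
python3 - <<'E'
from h import *
tilt(load('wrist'))
E
```

```text
tilt 0.19338845944812283 grad dir 0.0596879554077608 resid 0.4434028146013347 93952
```

Call:
arm_command(
  plan=[
    [[0,-1.4,-2.8],0,0],
    [[0,-1.4,-2.7],0,0],
    [[0,-1.5,-2.7],0,0],
    [[0,-1.5,-2.6],0,0],
    [[0,-1.6,-2.6],0,0],
    [[0,-1.6,-2.6],0,0],
    [[0,-1.7,-2.6],0,0],
    [[0,-1.8,-2.5],0,0],
    [[0,-1.8,-2.5],0,0],
    [[0,-1.9,-2.4],0,0],
    [[0,0,0],0,0],
    [[0,0,0],0,0],
  ],
)

```text
time_s: 33.25
position: [485.0, -256.3, 156.6]
tool_rot: [3.141, 0.001, -1.52]
wrist_force: [-2.8, 4.3, -8.3]
grip_width: 31.0
```

Run:
```python
from h import *
go((458.3+26.8*np.cos(.055),-257.7+1.5,157),-1.516)
print(ctrl.get_obs()['wrist_torque'])
f=grab('wrist','w11.png'); tilt(f)
P=cloud(f)
hsv=cv2.cvtColor(f['img'],cv2.COLOR_BGR2HSV)
m=(hsv[...,1]>120)&(hsv[...,0]>12)&(hsv[...,0]<30)&(P[...,1]<-360)&(P[...,2]>70)&(f['z_map']>0)
v,u=np.where(m);q=P[m];print(len(q),u.min(),u.max(),v.min(),v.max())
yaw=.055;ex=np.array([np.cos(yaw),np.sin(yaw),0]);s_=q@ex
for b in np.arange(s_.min(),s_.max(),8):
    k=(s_>=b)&(s_<b+8)
    if k.sum()>3: print(round(b+4,1),k.sum(),np.percentile(q[k,2],[10,50,90]).round(1))
g=grab('top','t11.png');cv2.imwrite('pics/t11c.png',cv2.resize(g['img'][150:240,160:480],None,fx=2.5,fy=2.5,interpolation=cv2.INTER_CUBIC))
```

```text
t 33.25 pos [ 485.  -256.3  156.6] rot [ 3.141e+00  1.000e-03 -1.520e+00] w 31.0 F [-2.8  4.3 -8.3]
turn tool deg -0.22 | shift in present tool [-0.1 -0.  -0.4] | after turn [-0.1 -0.  -0.4]
[ 0.64687824  0.96207859 -0.05482549]
tilt 0.3905850834601783 grad dir 0.05893432252361228 resid 0.45666195452668035 93591
3136 564 618 0 198
497.6 210 [124.2 128.3 131.2]
505.6 253 [121.  125.6 128.4]
513.6 281 [120.7 124.6 126. ]
521.6 175 [113.5 117.6 124.1]
529.6 249 [110.4 114.8 117.8]
537.6 237 [106.8 111.5 114.3]
545.6 235 [103.1 108.  110.7]
553.6 236 [ 99.8 104.4 107.2]
561.6 232 [ 96.2 100.6 103.7]
569.6 231 [ 92.9  97.2 100.1]
577.6 258 [87.6 92.8 96.3]
585.6 456 [82.2 91.6 95.7]
593.6 83 [84.2 94.1 95.5]
```

View pics/w11.png

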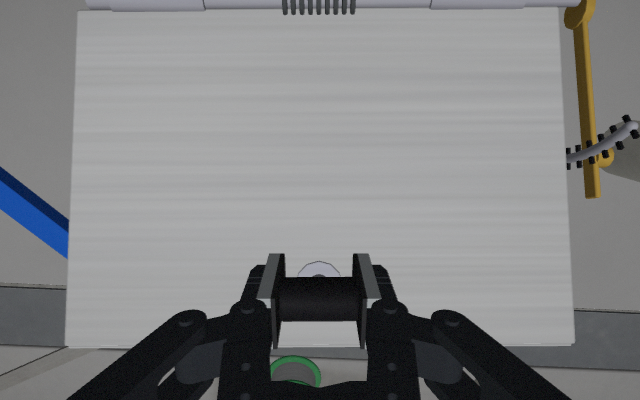

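View pics/t11c.png

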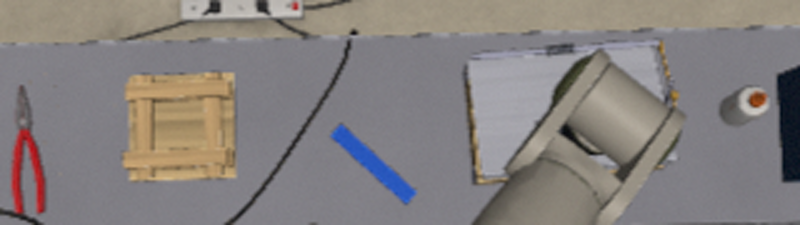

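The cover stands at 0.391 rad and the pointer at 0.408. A small trim, then hold.

Call:
arm_command(
  plan=[
    [[0,-0.7,-0.9],0,0],
    [[0,-0.7,-0.9],0,0],
    [[0,0,0],0,0],
    [[0,0,0],0,0],
    [[0,0,0],0,0],
    [[0,0,0],0,0],
    [[0,0,0],0,0],
    [[0,0,0],0,0],
    [[0,0,0],0,0],
    [[0,0,0],0,0],
  ],
)

```text
time_s: 34.6
position: [486.2, -256.2, 158.2]
tool_rot: [3.141, 0.001, -1.519]
wrist_force: [-3.9, 4.1, -10.1]
grip_width: 31.0
```

Run:
```python
from h import *
go((486,-256.3,158),-1.516)
f=grab('wrist','w12.png'); tilt(f)
g=load('top'); slatfit(g,(430,510,200,400),(38,58)); slatfit(g,(540,610,200,400),(38,58))
ctrl.job_done()
```

```text
t 34.6 pos [ 486.2 -256.2  158.2] rot [ 3.141e+00  1.000e-03 -1.519e+00] w 31.0 F [ -3.9   4.1 -10.1]
turn tool deg -0.2 | shift in present tool [0.1 0.2 0.2] | after turn [0.1 0.2 0.2]
tilt 0.40390417432155906 grad dir 0.05873246993615178 resid 0.4582457433406404 92860
n 280 ctr [473.2 295.6] LxW 147.9 24.5 yaw -1.551 z 47.6
n 255 ctr [572.1 293.7] LxW 145.7 24.7 yaw -1.549 z 47.5
the job is handed in; nothing more can be done
```

I laid both pine slats on the stack as its next crosswise layer, then lifted the cover by its crossbar to the pointer's angle. I handed the job in at about 35 s with the gripper still holding the bar; no verdict is reported.

- **Cover angle:** the last depth fit gave 0.404 rad for the cover against about 0.408 for the pointer (tolerance 0.07). The gripper was holding still with about 10 N at the wrist.
- **Slats:** after release the wrist camera showed them at about ±50 mm from the stack's middle. They were centred lengthways within about 2 mm, square within about 0.02 rad, with their tops at z = 48 mm.
- **Small disagreements:** the top camera put the slats about 2–4 mm from where the wrist camera did, which is about the calibration error. The pointer's tip position suggested 0.40 rad where its slope gave 0.41.
- **Pointer, bottle and pliers:** the pointer measured the same slope before and after the lift. The bottle and pliers looked unmoved in the final top picture, but I did not measure their positions.

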